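# Set the sagger with raw porcelain for the kiln

### The arm

A 6-joint arm with a two-finger parallel gripper is mounted at the origin on the work surface. World frame = base frame: x ahead of the robot, y to its left, z up, the work surface at z = 0. Lengths are in mm, angles in rad, forces in N, time in s.
With the tool pointing down it reaches from about 275 to 1000 mm from the base axis. Payload 8.4 kg.
Tool frame: the origin (TCP) lies midway between the tips of the shut fingers; the grasp point (between the pads) lies 19 mm behind it; z points along the fingers, y is the direction in which the jaws open and shut (so a half turn about z gives the same grasp; the last joint's range is limited). The gripper opens to 85 mm and grips with 20 to 120 N. Pads are 22 mm wide; open, the fingers measure 114 mm over their backs; the gripper's body (76 mm by 85 mm) begins 54 mm behind the grasp point. The pads swing forward as they close: fully open they stand 13 mm farther back than shut.
Start: joints at [-1.202, 0.353, 1.633, -0, 1.155, -0.002], TCP at [226.474, -582.527, 231.281] pointing down, gripper open.
Joint ranges: [-2.63, 2.63], [-0.92, 2.1], [0.06, 2.66], [-1.3, 4.44], [0, 2.69], [-3.02, 3.02]. Speed limits (rad/s): [2.22, 2.22, 2.79, 3.14, 3.14, 3.14].

### API

Orientations are given as [roll, pitch, yaw] about the fixed x, y, z axes, in that order (R = Rz(yaw) Ry(pitch) Rx(roll)).
In Python, from rig import r gives the robot as it stands. The module is installed in compiled form; this text tells all that it offers.
- The arm moves only by the tool drive_tool, never from a script. Its argument "moves" is a list of rows, each a list of 3 entries, a list of its own where there are three numbers: the closure, from 0 (fully open) to 1 (shut), then the shift along the tool's x, y, z in cm, then the turn about the tool's z in degrees. In form: [[claw, [dx, dy, dz], roll], ...]. A call has 1 to 12 rows; each row is the pose to reach, as a shift and turn from the pose measured when the call began, along the tool's axes at that moment; what a row does not reach only later rows make up. A row lasts 1/8 s, in which the tool goes at most 62.5 mm and 10.7 degrees, less where a joint would pass 70% of its speed; a pose out of reach is approached as far as the arm can. A call with a gripper value outside its range is refused whole. The fingers move at their own pace and stop on an object; "grip_force" is the grip in N (left out, the last holds). Time passes only in rows, so rows that repeat a pose let the fingers close. It gives the time, the measured TCP pose, the force and the opening at its end, in the units of the state.
- r.sense(): the state, without advancing time (a new reading comes with each control period).
- r.grab_frame(name): name is "side" or "top" or "wrist"; returns a dict with "color" (384x512x3 uint8, red, green, blue), "fx", "fy", "cx", "cy" (pixels), "D" ([k1, k2, p1, p2, k3] as OpenCV has them; the pictures are not rectified), "pose" (4x4, takes a point from camera to world coordinates); the wrist camera has in their place "hand_eye" (4x4, takes a point from camera to tool coordinates, whose origin is the TCP and whose axes are the flange's). Camera axes: x right, y up, looking along -z (the intrinsics and any distortion apply to the point x, -y, -z); pixel columns grow to the right and rows downward; lengths in mm; the calibration is good to about 2 mm. A picture is of the moment at which its call begins: read the wrist's pose just before it. There is no depth.
- r.sign_off(): hands the job in, once; it reports no verdict.
Trained networks look in the newest picture that a camera, given by its name, has taken for a name from the list of things; names that differ only in an ending like _2 or _b are one class to them, and where a whole thing is asked for, a point or a joint stands for the part that bears it (a point fixed in the world has none). Each returns a list of dicts, best first, with "score" (0 to 1); they miss things now and then, are a little off and sometimes report something else, mostly with a low value. They report only what shows in the picture. A call takes as long as a camera call.
- r.outline_of(thing, camera): "mask" (384x512 bool, what is visible of it) and "at" ([column, row] in pixels, amid what is visible of it).
- r.spot_point(thing, camera): "at" ([column, row] in pixels: a listed point, or the origin of a listed thing).
The state is a dict: "clock": time; "qpos": joint angles; "qvel": joint speeds; "joint_efforts": joint torques, N m; "eef_pos": TCP position; "tcp_rot": TCP orientation; "contact_force": force on the tool from outside, world axes, zero at the start; "wrist_torque": the same for the moment, N m; "opening": opening from 0.0 (shut) to 1.0 (fully open).
Only numpy, scipy, OpenCV 4.12 (cv2) and the standard library are available. Lean on these libraries where they do the work, as an engineer would, in place of code of your own. Each camera call takes 0.05 s, during which the arm holds its last target.

### The job

Set the fireclay tray for the kiln: stand the plain cup, the bud vase, the open jar and the square pot upright in the tray, each centred on the white setter made for its foot (the cup on the smallest round one, the vase on the middle one, the jar on the largest, the pot on the square one with its sides in line with it). Leave the cup with a handle and the jar with a lid where they stand on the board; they are not dry yet and go in a later firing. Raw clay breaks easily, so set every piece down without dropping it and do not knock any over.

Things in the scene. Friction and masses are not known exactly. Their poses are not given: they have to be found in the camera images.
- cup: The plain cup without a handle: raw white porcelain, open, round, 42 mm high; foot ring 30 mm across, bowl widening to a straight wall 56 mm across from 21 mm up to the rim; wall 4 mm. About 90 g. Origin: centre of the underside of its foot; z up. Stands on the wooden ware board (18 mm thick, flat tools up to 6 mm thick lie on it).
- jar: The open tea jar without a lid: raw white porcelain, round, 62 mm high; foot 56 mm across, straight belly 62 mm across from 12 to 42 mm up, shoulder drawing in to a neck 43 mm across with an open mouth. About 170 g. Origin: centre of the underside of its foot; z up. Stands on the wooden ware board (18 mm thick, flat tools up to 6 mm thick lie on it).
- vase: The bud vase: raw white porcelain bottle, round, 92 mm high; foot 44 mm across, body at most 58 mm across at 26 mm up, slender straight neck 24 mm across from 60 to 84 mm up, lip 30 mm across at the top. About 150 g. Origin: centre of the underside of its foot; z up. Stands on the wooden ware board (18 mm thick, flat tools up to 6 mm thick lie on it).
- pot: The small square brush pot: raw white porcelain, open, four upright walls, 50 x 50 mm outside and 58 mm high (walls 5 mm) on a foot 44 mm square and 5 mm high. About 140 g. Its x and y axes are square to its sides. Origin: centre of the underside of its foot; z up. Stands on the wooden ware board (18 mm thick, flat tools up to 6 mm thick lie on it).
- handled_cup: Look-alike: a cup of the same size and shape as the plain cup (56 mm across, 42 mm high) but with a loop handle that reaches 50 mm from the cup's axis along its own +x, 10 to 39 mm up. Origin: centre of the underside of its foot; z up. Stands on the wooden ware board (18 mm thick, flat tools up to 6 mm thick lie on it).
- lidded_jar: Look-alike: a jar of the same body as the tea jar (62 mm across) but closed by a domed lid with a small knob, 82 mm high in all. Origin: centre of the underside of its foot; z up. Stands on the wooden ware board (18 mm thick, flat tools up to 6 mm thick lie on it).
- setter_small: The smallest round setter: flat white clay disc, 40 mm across, 8 mm thick; it fits the 30 mm foot of the plain cup. Fixed on the floor of the sagger, a shallow buff fireclay tray 240 mm square, rim 30 mm above the bench and 10 mm above the setter; four setters, in 2 rows of 2 some 115 mm apart, any arrangement. Origin: centre of its underside; z up, top face at z = 8 mm.
- setter_medium: The middle round setter: flat white clay disc, 56 mm across, 8 mm thick; it fits the 44 mm foot of the vase. Fixed on the floor of the sagger, a shallow buff fireclay tray 240 mm square, rim 30 mm above the bench and 10 mm above the setter; four setters, in 2 rows of 2 some 115 mm apart, any arrangement. Origin: centre of its underside; z up, top face at z = 8 mm.
- setter_large: The largest round setter: flat white clay disc, 72 mm across, 8 mm thick; it fits the 56 mm foot of the open jar. Fixed on the floor of the sagger, a shallow buff fireclay tray 240 mm square, rim 30 mm above the bench and 10 mm above the setter; four setters, in 2 rows of 2 some 115 mm apart, any arrangement. Origin: centre of its underside; z up, top face at z = 8 mm.
- setter_square: The square setter: flat white clay tile, 62 x 62 mm, 8 mm thick, its x and y axes square to its sides; it fits the foot of the square pot. Fixed on the floor of the sagger, a shallow buff fireclay tray 240 mm square, rim 30 mm above the bench and 10 mm above the setter; four setters, in 2 rows of 2 some 115 mm apart, any arrangement. Origin: centre of its underside; z up, top face at z = 8 mm.

How it is judged (in metres and radians):
At the end, for the whole second after the job is handed in: Cup, vase, jar and pot each stand on their own setter at rest: upright within 0.1 rad, centres within 10 mm, the pot square to its setter within 0.22 rad; handled cup and lidded jar upright, within 20 mm of their start (horizontal distance between cup and setter_small below 0.01 m and z of cup in the frame of setter_small between 0.004 and 0.012 m and angle between each of cup, jar, vase, pot, handled_cup, lidded_jar's own z axis and vertical below 0.1 rad and linear speed of each of cup, jar, vase, pot below 0.02 m/s and horizontal distance between jar and setter_large below 0.01 m and z of jar in the frame of setter_large between 0.004 and 0.012 m and horizontal distance between vase and setter_medium below 0.01 m and z of vase in the frame of setter_medium between 0.004 and 0.012 m and horizontal distance between pot and setter_square below 0.01 m and z of pot in the frame of setter_square between 0.004 and 0.012 m and (angle between the x axis of pot and the x axis of setter_square, either way round below 0.22 rad or angle between the x axis of pot and the y axis of setter_square, either way round below 0.22 rad) and distance of each of handled_cup, lidded_jar from where it was at the start of the episode below 0.02 m); the robot touches nothing.
It fails at once if a piece of ware is dropped (moves faster than 0.5 m/s with no finger on it) ((linear speed of cup above 0.5 m/s and contact force between cup and the fingers below 0.05 N) or (linear speed of jar above 0.5 m/s and contact force between jar and the fingers below 0.05 N) or (linear speed of vase above 0.5 m/s and contact force between vase and the fingers below 0.05 N) or (linear speed of pot above 0.5 m/s and contact force between pot and the fingers below 0.05 N) or (linear speed of handled_cup above 0.5 m/s and contact force between handled_cup and the fingers below 0.05 N) or (linear speed of lidded_jar above 0.5 m/s and contact force between lidded_jar and the fingers below 0.05 N)).
It fails at once if a piece of ware is knocked over (angle between any of cup, jar, vase, pot, handled_cup, lidded_jar's own z axis and vertical above 0.6 rad).
It fails at once if the handled cup or the lidded jar is moved from its place (distance of any of handled_cup, lidded_jar from where it was at the start of the episode above 0.02 m).
It also fails if it takes over 118 s, if anything falls off the work surface, if the arm or the gripper's body presses on something with over 40 N, if the wrist force passes 120 N, or if a joint passes its speed limit or range.

## Working session

There is one attempt and no reset: what is moved stays moved. The work goes in short steps, Python scripts to look and compute and a tool call to move; the robot and the scene stay as the last step left them, time stands still between calls to the robot, and variables do not carry over. Pictures are saved under pics/ and viewed, and the job is handed in when it is done.

Besides the shell and the picture viewer there is one more tool, called after "Emit:" by a JSON object that holds its "name" and its "arguments", one argument or row to a line. drive_tool: Moves the arm, as the interface text tells. Its arguments: {"type":"object","properties":{"moves":{"type":"array"},"grip_force":{"type":"number"}},"required":["moves"]}

```bash
mkdir -p pics; ls
python3 - <<'E'
from rig import r
import cv2
s=r.sense(); print(s)
for n in ("side","top","wrist"):
    f=r.grab_frame(n)
    cv2.imwrite(f"pics/{n}0.png",f["color"][:,:,::-1])
    print(n,f["fx"],f["fy"],f["cx"],f["cy"],f["D"]); print(f.get("pose",f.get("hand_eye")))
E
```

```text
pics
{'clock': 0.0, 'qpos': array([-1.20237538e+00,  3.53658516e-01,  1.63415109e+00,  3.85914652e-05,
        1.15519868e+00, -2.37296023e-03]), 'qvel': array([-0.00045378, -0.00161206,  0.00027339, -0.0024418 , -0.0013841 ,
        0.00211389]), 'joint_efforts': array([-3.39101352e-03, -6.05255055e+01, -3.42080283e+01, -3.07261771e-04,
        9.61488462e-03, -7.41623808e-06]), 'eef_pos': array([ 226.32401476, -582.06063202,  230.54795361]), 'tcp_rot': array([-3.14017711e+00, -3.86434258e-05,  3.70778274e-01]), 'contact_force': array([ 0.40944998, -0.02849781, -0.20030204]), 'wrist_torque': array([-0.00408722,  0.00973675,  0.0389154 ]), 'opening': 0.9995242219676957}
side 475.9701674822934 475.9701674822934 248.68840798333912 195.93939814792193 [-0.00038962  0.          0.          0.          0.        ]
[[-9.35648369e-01  2.10701627e-01 -2.83137695e-01  1.98197328e+02]
 [-3.52580032e-01 -5.93924016e-01  7.23147000e-01  8.24532993e+02]
 [-1.57940276e-02  7.76440009e-01  6.29993223e-01  7.49669017e+02]
 [ 0.00000000e+00  0.00000000e+00  0.00000000e+00  1.00000000e+00]]
top 394.44741567535164 394.44741567535164 254.50544075107769 189.73225479741765 [0.00051471 0.         0.         0.         0.        ]
[[ 7.78964161e-03  9.94294492e-01 -1.06385080e-01  4.26235189e+02]
 [-9.99844518e-01  9.42754041e-03  1.49017235e-02  2.23589926e+01]
 [ 1.58196512e-02  1.06252460e-01  9.94213334e-01  1.02666413e+03]
 [ 0.00000000e+00  0.00000000e+00  0.00000000e+00  1.00000000e+00]]
wrist 321.21579600064683 321.21579600064683 249.91818520605474 195.19641795603852 [-0.01321798  0.          0.          0.          0.        ]
[[ 7.13208666e-04  9.61557118e-01  2.74604079e-01  6.94179984e+01]
 [ 9.99999744e-01 -6.72453248e-04 -2.42553852e-04  1.68328981e-01]
 [-4.85709778e-05  2.74604182e-01 -9.61557352e-01 -1.41456514e+02]
 [ 0.00000000e+00  0.00000000e+00  0.00000000e+00  1.00000000e+00]]
```

View pics/side0.png

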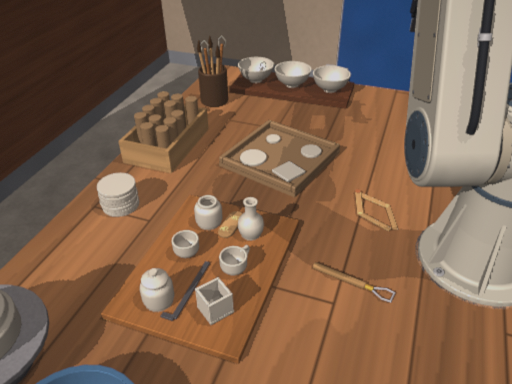

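View pics/top0.png

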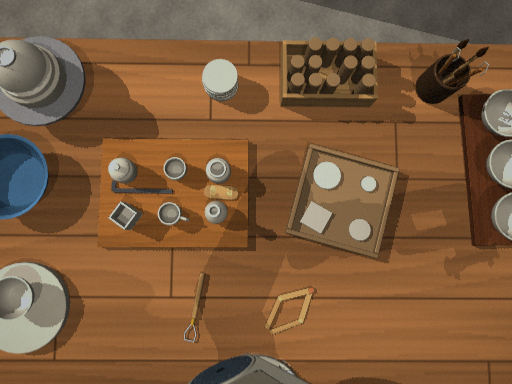

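View pics/wrist0.png

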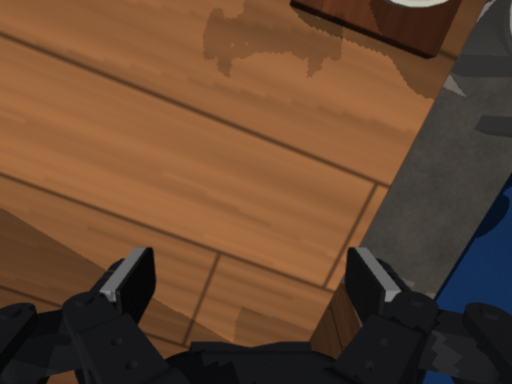

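```bash
cat > h.py <<'E'
import numpy as np, cv2
from scipy.optimize import least_squares
def proj(P,f,T=None):
    T=f["pose"] if T is None else T
    q=(np.asarray(P)-T[:3,3])@T[:3,:3]
    q=q*[1,-1,-1]
    K=np.array([[f["fx"],0,f["cx"]],[0,f["fy"],f["cy"]],[0,0,1.]])
    return cv2.projectPoints(q.reshape(-1,1,3),np.zeros(3),np.zeros(3),K,np.array(f["D"],float))[0].reshape(-1,2)
def ray(uv,f,z,T=None):
    T=f["pose"] if T is None else T
    K=np.array([[f["fx"],0,f["cx"]],[0,f["fy"],f["cy"]],[0,0,1.]])
    n=cv2.undistortPoints(np.array(uv,float).reshape(1,1,2),K,np.array(f["D"],float)).ravel()
    d=T[:3,:3]@np.array([n[0],-n[1],-1]); o=T[:3,3]
    return o+d*(z-o[2])/d[2]
def rev(prof):
    a=np.linspace(0,2*np.pi,48,endpoint=False)
    return np.concatenate([np.c_[rr*np.cos(a),rr*np.sin(a),0*a+z] for rr,z in prof])
def sq(prof):
    return np.concatenate([np.array([[s,s,z],[-s,s,z],[-s,-s,z],[s,-s,z]],float) for s,z in prof])
M=dict(cup=rev([(15,0),(28,21),(28,42)]),jar=rev([(28,0),(31,12),(31,42),(21.5,55),(21.5,62)]),
 vase=rev([(22,0),(29,26),(12,60),(12,84),(15,92)]),
 pot=sq([(22,0),(22,5),(25,5),(25,58)]),
 handled_cup=rev([(15,0),(28,21),(28,42)]),lidded_jar=rev([(28,0),(31,12),(31,42),(5,82)]),
 setter_small=rev([(20,8)]),setter_medium=rev([(28,8)]),setter_large=rev([(36,8)]),setter_square=sq([(31,8)]))
PARTS={} 
Z0=lambda n:12. if 'setter' in n else 18.
def T3(n,p):
    c,s=np.cos(p[2]),np.sin(p[2]); R=np.array([[c,-s,0],[s,c,0],[0,0,1]])
    return M[n]@R.T+[p[0],p[1],Z0(n)]
def sil(n,p,f,T=None,ss=4):
    # silhouette as union of hulls of consecutive rings, supersampled
    P=T3(n,p); k=4 if n in('pot','setter_square') else 48
    uv=proj(P,f,T).reshape(-1,k,2); m=np.zeros((384*ss,512*ss),np.uint8)
    for i in range(max(1,len(uv)-1)):
        h=cv2.convexHull(((uv[i:i+2].reshape(-1,2)+.5)*ss-.5).astype(np.float32))
        cv2.fillConvexPoly(m,np.round(h).astype(np.int32),1)
    return cv2.resize(m.astype(np.float32),(512,384),interpolation=cv2.INTER_AREA)
def fit(n,obs,p0,yaw=False):
    """obs: list of (frame,mask,T)"""
    from scipy.optimize import minimize
    obs=[(f,cv2.GaussianBlur(m.astype(np.float32),(0,0),1.5),T) for f,m,T in obs]
    def c(q):
        p=[q[0],q[1],q[2]/20 if yaw else p0[2]]
        return sum(((cv2.GaussianBlur(sil(n,p,f,T),(0,0),1.5)-m)**2).sum() for f,m,T in obs)
    q0=[p0[0],p0[1],p0[2]*20]
    S=np.array([q0]+[[q0[0]+6,q0[1],q0[2]],[q0[0],q0[1]+6,q0[2]]]+([[q0[0],q0[1],q0[2]+4]] if yaw else []))
    if not yaw: S=S[:,:2]
    rs=minimize(c,S[0],method='Nelder-Mead',options=dict(initial_simplex=S,xatol=.1,fatol=.1,maxiter=120))
    q=rs.x; return np.array([q[0],q[1],q[2]/20 if yaw else p0[2]]),rs.fun
E
cat > look.py <<'E'
import numpy as np,cv2,pickle
from rig import r
from h import *
F={n:r.grab_frame(n) for n in("top","side")}
res={}
for n in M:
    ob=[];out=[]
    for c in("top","side"):
        o=r.outline_of(n,c); s=r.spot_point(n,c)
        for i,x in enumerate(o[:2]): out.append((c,round(x["score"],2),np.round(x["at"]),int(x["mask"].sum())))
        if s: out.append(("spot",c,round(s[0]["score"],2),np.round(ray(s[0]["at"],F[c],Z0(n))[:2],1)))
        if o: ob.append((F[c],o[0]["mask"],None,c))
    res[n]=ob
    print(n,out)
pickle.dump((F,res),open('o.pkl','wb'))
E
python3 look.py
```

```text
cup [('top', 0.92, array([177., 169.]), 422), ('spot', 'top', 0.69, array([584.2, 204.9])), ('side', 0.97, array([186., 244.]), 645), ('spot', 'side', 0.85, array([578. , 221.2]))]
jar [('top', 0.67, array([218., 171.]), 516), ('top', 0.64, array([123., 216.]), 576), ('spot', 'top', 0.73, array([575.1, 101. ])), ('side', 0.78, array([206., 210.]), 746), ('spot', 'side', 0.84, array([586.9,  99.9]))]
vase [('top', 0.76, array([216., 209.]), 359), ('spot', 'top', 0.97, array([478.9, 103.1])), ('side', 0.81, array([248., 219.]), 764), ('spot', 'side', 0.79, array([481. , 100.4]))]
pot [('top', 0.75, array([125., 216.]), 550), ('top', 0.7, array([172., 167.]), 429), ('spot', 'top', 0.57, array([453.6, 323.2])), ('side', 0.96, array([212., 296.]), 1184), ('spot', 'side', 0.92, array([465.8, 323. ]))]
handled_cup [('top', 0.97, array([170., 212.]), 443), ('spot', 'top', 0.94, array([468.2, 222.4])), ('side', 0.9, array([235., 260.]), 638), ('spot', 'side', 0.81, array([475.5, 213.7]))]
lidded_jar [('top', 0.68, array([123., 170.]), 589), ('spot', 'top', 0.81, array([576.9, 337.2])), ('side
[... 235 characters left out ...]
', 0.65, array([ 557.9, -288.6])), ('side', 0.29, array([207., 212.]), 788), ('spot', 'side', 0.45, array([ 547.3, -270.8]))]
setter_medium [('top', 0.89, array([358., 228.]), 410), ('spot', 'top', 0.61, array([ 437. , -252.2])), ('side', 0.72, array([275., 137.]), 109), ('side', 0.71, array([308., 152.]), 198), ('spot', 'side', 0.5, array([ 434.5, -243.5]))]
setter_large [('top', 0.85, array([324., 172.]), 576), ('spot', 'top', 0.91, array([ 582.2, -173.9])), ('side', 0.84, array([252., 156.]), 356), ('spot', 'side', 0.54, array([ 574.8, -194.8]))]
setter_square [('top', 0.3, array([174., 168.]), 414), ('spot', 'top', 0.96, array([ 471.4, -156.2])), ('side', 0.76, array([291., 173.]), 378)]
```

```bash
cat > fit1.py <<'E'
import pickle
from h import *
F,res=pickle.load(open('o.pkl','rb'))
g=dict(cup=(580,210,0),jar=(580,100,0),vase=(480,102,0),pot=(460,323,.6),handled_cup=(471,218,0),lidded_jar=(577,340,0),setter_small=(555,-285,0),setter_medium=(436,-250,0),setter_large=(580,-175,0),setter_square=(471,-156,1.2))
out={}
for n,p in g.items():
    yaw=n in('pot','setter_square'); 
    obs=[]
    for c in("top","side"):
        f=F[c]; hsv=cv2.cvtColor(f["color"],cv2.COLOR_RGB2HSV)
        w=((hsv[...,1]<75)&(hsv[...,2]>90)).astype(np.uint8)
        s=sil(n,p,f)>.1
        roi=cv2.dilate(s.astype(np.uint8),np.ones((13,13),np.uint8))
        m=cv2.morphologyEx(w*roi,cv2.MORPH_CLOSE,np.ones((5,5),np.uint8))
        nl,lab,st,_=cv2.connectedComponentsWithStats(m)
        k=1+np.argmax([ (s&(lab==i)).sum() for i in range(1,nl)]); m=(lab==k)
        # fill holes
        cs,_=cv2.findContours(m.astype(np.uint8),cv2.RETR_EXTERNAL,cv2.CHAIN_APPROX_NONE)
        mm=np.zeros(m.shape,np.uint8); cv2.drawContours(mm,cs,-1,1,-1)
        obs.append((f,mm,None))
    r=[fit(n,[o],p,yaw) for o in obs]; b=fit(n,obs,p,yaw)
    out[n]=b[0]
    print(n,*[np.round(x[0],2).tolist()+[round(x[1])] for x in r],'both',np.round(b[0],2).tolist(),round(b[1]))
pickle.dump(out,open('p.pkl','wb'))
for c,(x0,y0,w,h,k) in dict(top=(95,130,310,130,2.5),side=(110,110,240,240,2.5)).items():
    f=F[c]; im=cv2.resize(f["color"][y0:y0+h,x0:x0+w,::-1],None,fx=k,fy=k,interpolation=cv2.INTER_CUBIC)
    for n,p in out.items():
        s=cv2.resize(sil(n,p,f)[y0:y0+h,x0:x0+w],None,fx=k,fy=k,interpolation=cv2.INTER_LINEAR)
        cs,_=cv2.findContours((s>.5).astype(np.uint8),cv2.RETR_EXTERNAL,cv2.CHAIN_APPROX_NONE); cv2.drawContours(im,cs,-1,(0,255,0),1)
    cv2.imwrite(f"pics/fit_{c}.png",im)
E
python3 fit1.py
```

```text
cup [583.62, 208.12, 0.0, 7] [583.9, 209.89, 0.0, 2] both [584.08, 208.83, 0.0] 10
jar [581.07, 101.72, 0.0, 17] [581.1, 101.19, 0.0, 3] both [581.26, 101.14, 0.0] 20
vase [475.88, 104.95, 0.0, 7] [478.16, 103.99, 0.0, 4] both [477.34, 104.59, 0.0] 15
pot [465.34, 331.09, 1.0, 62] [465.66, 327.07, 0.95, 2] both [465.67, 327.93, 0.95] 74
handled_cup [470.46, 217.92, 0.0, 11] [471.32, 218.82, 0.0, 18] both [471.02, 217.92, 0.0] 31
lidded_jar [579.97, 343.85, 0.0, 45] [580.85, 337.58, 0.0, 51] both [579.64, 339.67, 0.0] 117
setter_small [553.11, -285.83, 0.0, 0] [553.33, -280.02, 0.0, 5] both [552.94, -285.28, 0.0] 10
setter_medium [435.01, -260.78, 0.0, 0] [435.28, -254.64, 0.0, 8] both [435.14, -259.27, 0.0] 16
setter_large [574.1, -178.58, 0.0, 0] [574.48, -172.86, 0.0, 9] both [574.6, -177.7, 0.0] 18
setter_square [465.64, -149.57, 1.05, 0] [465.86, -142.91, 1.08, 11] both [466.22, -147.53, 1.07] 22
```

View pics/fit_top.png

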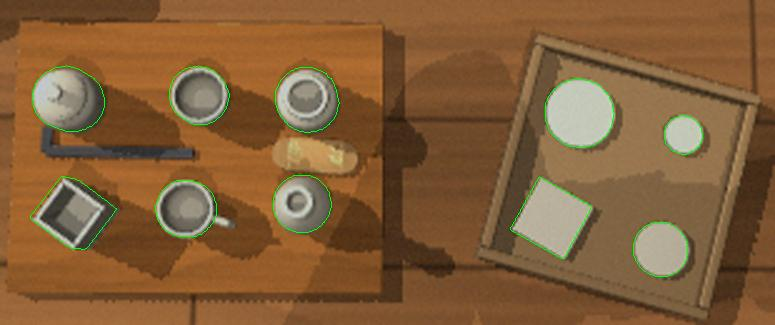

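View pics/fit_side.png

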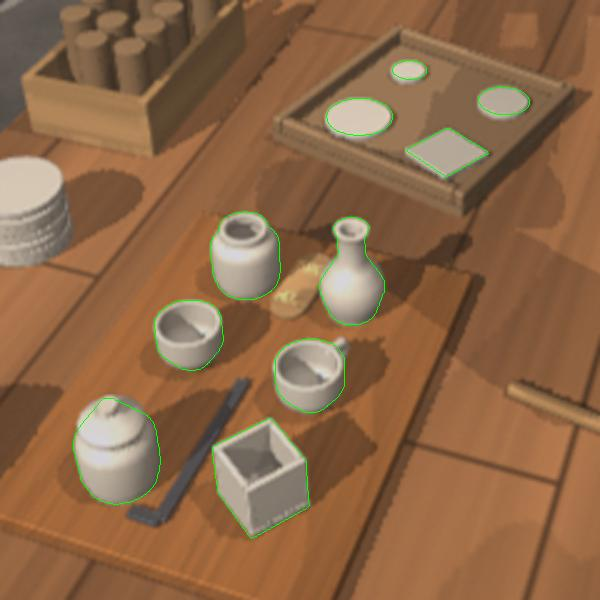

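```bash
cat > go.py <<'E'
import sys,numpy as np
from rig import r
def rel(x,y,z,yaw):
    s=r.sense(); p=s["eef_pos"]; a=s["tcp_rot"]
    from scipy.spatial.transform import Rotation as Ro
    R=Ro.from_euler('xyz',a).as_matrix()
    d=R.T@(np.array([x,y,z])-p)/10
    t=np.rad2deg((a[2]-yaw+np.pi)%(2*np.pi)-np.pi)
    print('t',round(s["clock"],2),'pos',np.round(p,1),'rpy',np.round(a,3),'open',round(s["opening"],3),'F',np.round(s["contact_force"],1),'q',np.round(s["qpos"],2))
    print('d cm',np.round(d,2),'turn',round(t,1),'half turn',round(t-180*np.sign(t),1))
if __name__=="__main__": rel(*map(float,sys.argv[1:5]))
E
sed -i 's/rev(\[(20,8)\])/rev([(20,0),(20,8)])/;s/rev(\[(28,8)\])/rev([(28,0),(28,8)])/;s/rev(\[(36,8)\])/rev([(36,0),(36,8)])/;s/sq(\[(31,8)\])/sq([(31,0),(31,8)])/' h.py
python3 fit1.py | grep setter; python3 go.py 584 209 231 1.571
```

```text
setter_small [553.62, -286.85, 0.0, 1] [555.11, -286.33, 0.0, 0] both [553.84, -286.86, 0.0] 2
setter_medium [434.98, -261.93, 0.0, 1] [436.76, -260.38, 0.0, 0] both [435.6, -261.58, 0.0] 3
setter_large [574.79, -179.31, 0.0, 1] [576.76, -179.01, 0.0, 1] both [575.26, -179.23, 0.0] 3
setter_square [465.59, -149.88, 1.05, 0] [467.16, -149.5, 1.04, 1] both [466.47, -149.75, 1.06] 3
t 2.25 pos [ 226.5 -582.5  231.3] rpy [ 3.142 -0.     0.371] open 0.998 F [-1.1 -0.7  0.1] q [-1.2   0.35  1.63  0.    1.16 -0.  ]
d cm [ 6.200e+01 -6.082e+01  3.000e-02] turn -68.8 half turn 111.2
```

Emit:
{"name": "drive_tool", "arguments": {
  "moves": [
    [0,[5,-5,0],-6],
    [0,[11,-10.8,0],-12],
    [0,[17,-16.7,0],-18],
    [0,[23,-22.6,0],-25],
    [0,[29,-28.4,0],-32],
    [0,[35,-34.3,0],-39],
    [0,[41,-40.2,0],-46],
    [0,[47,-46.1,0],-53],
    [0,[53,-52,0],-60],
    [0,[58,-57,0],-66],
    [0,[62,-60.8,0],-68.8],
    [0,[62,-60.8,0],-68.8]
  ],
  "grip_force": 40
}}

```text
clock: 3.75
eef_pos: [535.9, 103.1, 231.6]
tcp_rot: [3.141, 0.0, 1.573]
contact_force: [1.2, -1.4, 1.0]
opening: 0.995
```

```bash
cat > wl.py <<'E'
# wrist look: overlay fitted silhouettes
import sys,pickle
from rig import r
from h import *
from scipy.spatial.transform import Rotation as Ro
P=pickle.load(open('p.pkl','rb'))
s=r.sense(); f=r.grab_frame("wrist")
T=np.eye(4); T[:3,:3]=Ro.from_euler('xyz',s["tcp_rot"]).as_matrix(); T[:3,3]=s["eef_pos"]
T=T@f["hand_eye"]; im=f["color"][:,:,::-1].copy()
for n,p in P.items():
    q=(T3(n,p)-T[:3,3])@T[:3,:3]
    if (q[:,2]>-50).any(): continue
    try:
        cs,_=cv2.findContours((sil(n,p,f,T)>.5).astype(np.uint8),cv2.RETR_EXTERNAL,cv2.CHAIN_APPROX_NONE); cv2.drawContours(im,cs,-1,(0,255,0),1)
    except Exception as e: print(n,e)
cv2.imwrite(sys.argv[1],im)
pickle.dump((f,T),open('w.pkl','wb'))
E
python3 go.py 584 209 231 1.571; python3 wl.py pics/w1.png
```

```text
t 3.75 pos [535.9 103.1 231.6] rpy [3.141 0.    1.573] open 0.995 F [ 1.2 -1.4  1. ] q [ 0.19  0.23  1.8  -0.    1.11  0.19]
d cm [10.58  4.83  0.06] turn 0.1 half turn -179.9
```

View pics/w1.png

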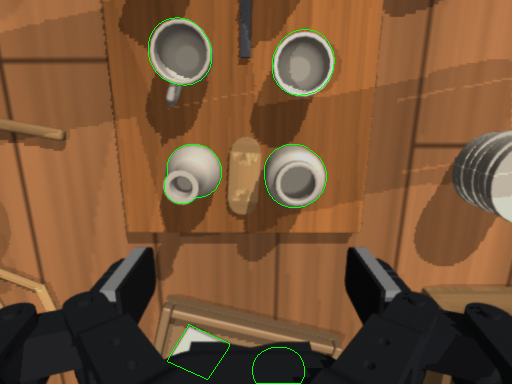

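Emit:
{"name": "drive_tool", "arguments": {
  "moves": [
    [0,[5,2.4,0],0],
    [0,[10.6,4.8,0],0],
    [0,[10.6,4.8,0],0],
    [0,[10.6,4.8,4],0],
    [0,[10.6,4.8,8],0],
    [0,[10.6,4.8,12],0],
    [0,[10.6,4.8,12],0],
    [0,[10.6,4.8,12],0]
  ]
}}

```text
clock: 4.8
eef_pos: [587.9, 215.6, 113.8]
tcp_rot: [3.137, -0.004, 1.573]
contact_force: [0.0, -0.2, 0.6]
opening: 1.0
```

```bash
python3 go.py 584 209 27 1.571
```

```text
t 4.8 pos [587.9 215.6 113.8] rpy [ 3.137 -0.004  1.573] open 1.0 F [ 0.  -0.2  0.6] q [0.35 0.48 1.73 0.   0.93 0.34]
d cm [-0.69 -0.43  8.68] turn 0.1 half turn -179.9
```

Emit:
{"name": "drive_tool", "arguments": {
  "moves": [
    [0,[-0.7,-0.4,0],0],
    [0,[-0.7,-0.4,3],0],
    [0,[-0.7,-0.4,6],0],
    [0,[-0.7,-0.4,8.6],0],
    [0,[-0.7,-0.4,8.6],0],
    [0,[-0.7,-0.4,8.6],0]
  ]
}}

```text
clock: 5.55
eef_pos: [585.2, 209.1, 29.5]
tcp_rot: [3.135, -0.005, 1.573]
contact_force: [0.5, -0.1, 0.8]
opening: 1.002
```

```bash
python3 go.py 584 209 27 1.571;python3 wl.py pics/w2.png
```

```text
t 5.55 pos [585.2 209.1  29.5] rpy [ 3.135 -0.005  1.573] open 1.002 F [ 0.5 -0.1  0.8] q [0.34 0.59 1.78 0.   0.77 0.33]
d cm [-0.01 -0.13  0.25] turn 0.1 half turn -179.9
```

View pics/w2.png

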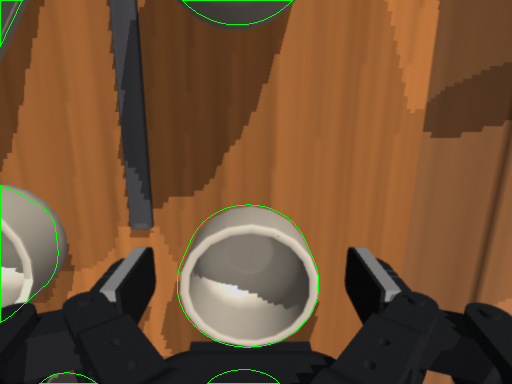

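Emit:
{"name": "drive_tool", "arguments": {
  "moves": [
    [0.2,[0,-0.1,0.2],0],
    [0.3,[0,-0.1,0.2],0],
    [0.4,[0,-0.1,0.2],0],
    [0.7,[0,-0.1,0.2],0],
    [0.7,[0,-0.1,0.2],0],
    [0.7,[0,-0.1,0.2],0]
  ],
  "grip_force": 40
}}

```text
clock: 6.35
eef_pos: [584.8, 209.4, 28.6]
tcp_rot: [3.133, -0.005, 1.573]
contact_force: [-2.4, -0.5, 8.4]
opening: 0.628
```

Emit:
{"name": "drive_tool", "arguments": {
  "moves": [
    [0.7,[0,0,-1],0],
    [0.7,[0,0,-3],0],
    [0.7,[0,0,-6],0],
    [0.7,[0,0,-10],0],
    [0.7,[0,0,-13],0],
    [0.7,[0,0,-13],0]
  ]
}}

```text
clock: 7.1
eef_pos: [585.6, 209.3, 162.6]
tcp_rot: [3.128, -0.007, 1.573]
contact_force: [-0.5, 0.6, 0.1]
opening: 0.631
```

```bash
python3 go.py 554 -286.5 155 2.11;python3 wl.py pics/w3.png
```

```text
t 7.1 pos [585.6 209.3 162.6] rpy [ 3.128 -0.007  1.573] open 0.631 F [-0.5  0.6  0.1] q [0.34 0.41 1.71 0.   1.   0.34]
d cm [-49.58  -3.27   0.35] turn -30.8 half turn 149.2
```

View pics/w3.png

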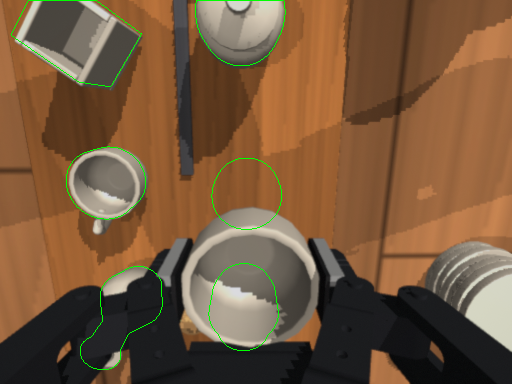

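Emit:
{"name": "drive_tool", "arguments": {
  "moves": [
    [0.7,[-2,-0.1,0.2],-2],
    [0.7,[-6,-0.4,0.3],-5],
    [0.7,[-11,-0.8,0.3],-8],
    [0.7,[-16,-1.1,0.3],-11],
    [0.7,[-21,-1.4,0.3],-14],
    [0.7,[-26,-1.8,0.3],-17],
    [0.7,[-31,-2.1,0.3],-20],
    [0.7,[-36,-2.4,0.3],-23],
    [0.7,[-41,-2.7,0.3],-26],
    [0.7,[-45.5,-3,0.3],-29],
    [0.7,[-48.5,-3.2,0.3],-30.8],
    [0.7,[-49.6,-3.3,0.3],-30.8]
  ]
}}

```text
clock: 8.65
eef_pos: [551.6, -288.4, 153.0]
tcp_rot: [3.13, -0.001, 2.109]
contact_force: [-0.3, 0.7, -0.2]
opening: 0.63
```

```bash
python3 go.py 554 -286.5 60 2.11;python3 wl.py pics/w4.png
```

```text
t 8.65 pos [ 551.6 -288.4  153. ] rpy [ 3.130e+00 -1.000e-03  2.109e+00] open 0.63 F [-0.3  0.7 -0.2] q [-0.49  0.43  1.71  0.01  1.   -1.03]
d cm [0.02 0.19 9.3 ] turn -0.1 half turn 179.9
```

View pics/w4.png

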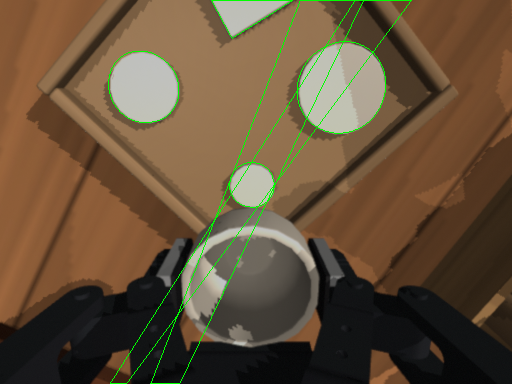

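Emit:
{"name": "drive_tool", "arguments": {
  "moves": [
    [0.7,[0,0.2,2],0],
    [0.7,[0,0.2,5],0],
    [0.7,[0,0.2,8],0],
    [0.7,[0,0.2,10],0],
    [0.7,[0,0.2,11],0],
    [0.7,[0,0.2,11.5],0],
    [0.7,[0,0.2,11.7],0],
    [0.7,[0,0.2,11.7],0]
  ]
}}

```text
clock: 9.7
eef_pos: [555.0, -287.1, 36.8]
tcp_rot: [3.129, 0.0, 2.108]
contact_force: [0.3, -0.5, -0.5]
opening: 0.631
```

```bash
python3 go.py 554 -286.5 30.5 2.11;python3 wl.py pics/w5.png
```

```text
t 9.7 pos [ 555.  -287.1   36.8] rpy [3.129 0.    2.108] open 0.631 F [ 0.3 -0.5 -0.5] q [-0.49  0.58  1.77  0.02  0.78 -1.03]
d cm [ 0.1  -0.06  0.63] turn -0.1 half turn 179.9
```

View pics/w5.png

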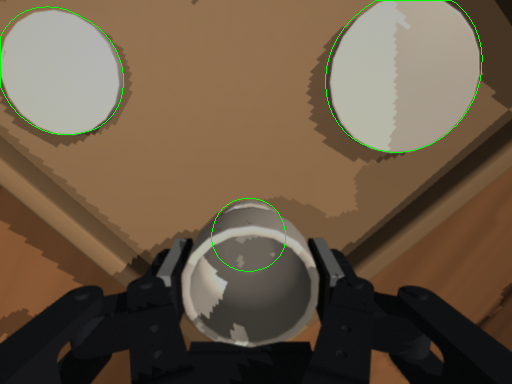

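Emit:
{"name": "drive_tool", "arguments": {
  "moves": [
    [0.7,[0.1,-0.1,0.3],0],
    [0.7,[0.1,-0.1,0.45],0],
    [0.7,[0.1,-0.1,0.55],0],
    [0.7,[0.1,-0.1,0.6],0],
    [0.7,[0.1,-0.1,0.6],0]
  ]
}}

```text
clock: 10.38
eef_pos: [553.7, -286.8, 30.8]
tcp_rot: [3.129, 0.0, 2.108]
contact_force: [-0.1, 0.3, -1.2]
opening: 0.632
```

Emit:
{"name": "drive_tool", "arguments": {
  "moves": [
    [0.7,[0,0,0.05],0],
    [0.7,[0,0,0.1],0],
    [0.7,[0,0,0.1],0]
  ]
}}

```text
clock: 10.75
eef_pos: [553.8, -287.0, 30.7]
tcp_rot: [3.129, 0.001, 2.108]
contact_force: [-3.1, 1.6, 8.3]
opening: 0.626
```

Contact on the setter (8 N up). Release gently.

Emit:
{"name": "drive_tool", "arguments": {
  "moves": [
    [0.32,[0,0,0],0],
    [0.28,[0,0,0],0],
    [0.22,[0,0,0],0],
    [0.15,[0,0,0],0],
    [0.15,[0,0,0],0]
  ]
}}

```text
clock: 11.38
eef_pos: [553.9, -287.0, 30.6]
tcp_rot: [3.129, 0.001, 2.108]
contact_force: [-0.4, -0.5, -0.5]
opening: 0.854
```

```bash
python3 go.py 477.3 104.6 231 1.571;python3 wl.py pics/w6.png
```

```text
t 11.38 pos [ 553.9 -287.    30.6] rpy [3.129e+00 1.000e-03 2.108e+00] open 0.854 F [-0.4 -0.5 -0.5] q [-0.49  0.59  1.77  0.01  0.77 -1.03]
d cm [ 37.54  13.73 -19.89] turn 30.8 half turn -149.2
```

View pics/w6.png

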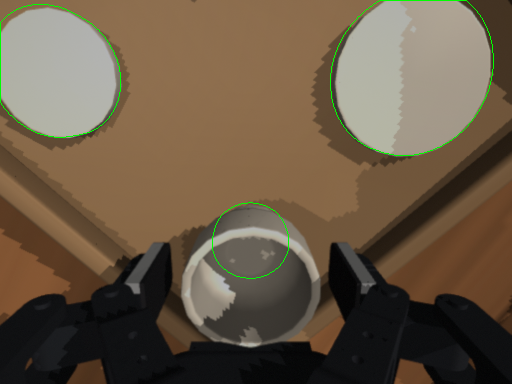

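Emit:
{"name": "drive_tool", "arguments": {
  "moves": [
    [0.1,[0,0,-2],0],
    [0,[0,0,-6],0],
    [0,[0,0,-11],0],
    [0,[0,0,-16],0],
    [0,[4,1.4,-19],3],
    [0,[10,3.6,-20],8],
    [0,[16,5.8,-20],13],
    [0,[22,8,-20],18],
    [0,[28,10.2,-20],23],
    [0,[33,12,-20],27],
    [0,[36.5,13.4,-20],30],
    [0,[37.5,13.7,-20],30.8]
  ]
}}

```text
clock: 12.92
eef_pos: [476.9, 105.9, 233.5]
tcp_rot: [3.129, -0.007, 1.573]
contact_force: [-0.2, -0.8, 0.2]
opening: 1.001
```

```bash
python3 go.py 477.3 104.6 140 1.571;python3 wl.py pics/w7.png
```

```text
t 12.93 pos [476.9 105.9 233.5] rpy [ 3.129 -0.007  1.573] open 1.001 F [-0.2 -0.8  0.2] q [0.21 0.13 1.92 0.   1.07 0.21]
d cm [-0.19 -0.08  9.34] turn 0.1 half turn -179.9
```

View pics/w7.png

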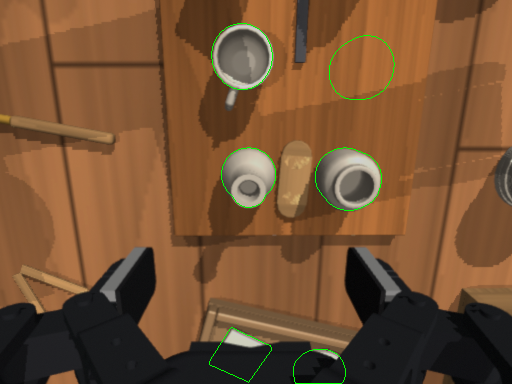

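Emit:
{"name": "drive_tool", "arguments": {
  "moves": [
    [0,[-0.2,-0.1,3],0],
    [0,[-0.2,-0.1,7],0],
    [0,[-0.2,-0.1,11],0],
    [0,[-0.2,-0.1,14],0],
    [0,[-0.2,-0.1,16],0],
    [0,[-0.2,-0.1,16],0],
    [0,[-0.2,-0.1,16],0]
  ]
}}

```text
clock: 13.85
eef_pos: [478.6, 104.3, 74.1]
tcp_rot: [3.128, -0.007, 1.572]
contact_force: [-0.1, 0.1, -0.3]
opening: 1.0
```

```bash
python3 go.py 477.3 104.6 72 1.571;python3 wl.py pics/w8.png
```

```text
t 13.85 pos [478.6 104.3  74.1] rpy [ 3.128 -0.007  1.572] open 1.0 F [-0.1  0.1 -0.3] q [0.21 0.36 2.06 0.01 0.71 0.2 ]
d cm [ 0.03 -0.14  0.21] turn 0.0 half turn -180.0
```

View pics/w8.png

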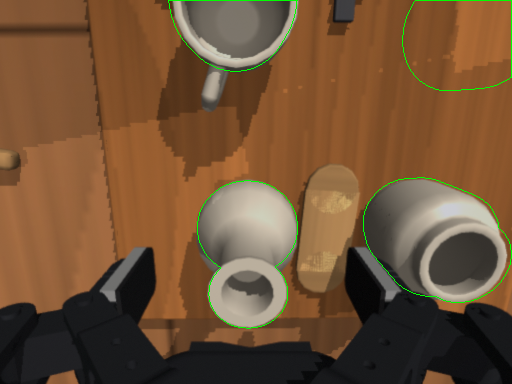

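Emit:
{"name": "drive_tool", "arguments": {
  "moves": [
    [0.3,[0,-0.1,0.2],0],
    [0.5,[0,-0.1,0.2],0],
    [0.6,[0,-0.1,0.2],0],
    [0.65,[0,-0.1,0.2],0],
    [0.7,[0,-0.1,0.2],0],
    [0.75,[0,-0.1,0.2],0],
    [0.9,[0,-0.1,0.2],0],
    [0.9,[0,-0.1,0.2],0]
  ],
  "grip_force": 40
}}

```text
clock: 14.9
eef_pos: [477.2, 104.6, 72.6]
tcp_rot: [3.129, -0.007, 1.572]
contact_force: [-4.1, -0.1, 9.3]
opening: 0.332
```

```bash
python3 go.py 477.3 104.6 72 1.571;python3 wl.py pics/w9.png
```

```text
t 14.9 pos [477.2 104.6  72.6] rpy [ 3.129 -0.007  1.572] open 0.332 F [-4.1 -0.1  9.3] q [0.21 0.36 2.06 0.01 0.71 0.2 ]
d cm [0.   0.01 0.06] turn 0.0 half turn -180.0
```

View pics/w9.png

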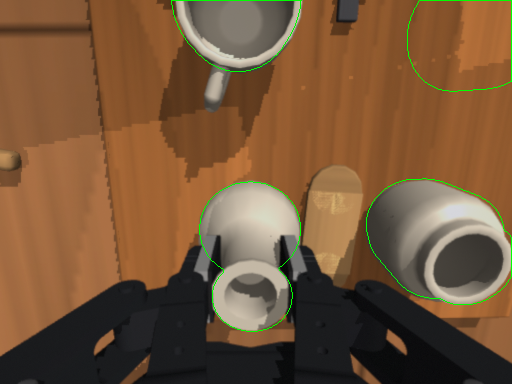

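```bash
cat > sv.py <<'E'
import sys
from rig import r
import cv2
n,o,x0,y0,w,h,k=sys.argv[1],sys.argv[2],*map(int,sys.argv[3:8])
f=r.grab_frame(n); cv2.imwrite(o,cv2.resize(f["color"][y0:y0+h,x0:x0+w,::-1],None,fx=k,fy=k,interpolation=cv2.INTER_CUBIC))
E
python3 sv.py side pics/s1.png 160 100 160 150 4
```

```text
(no output)
```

View pics/s1.png

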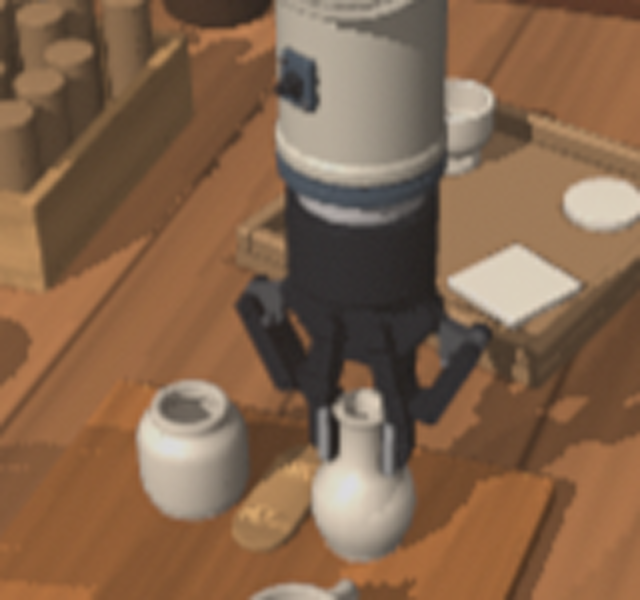

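Emit:
{"name": "drive_tool", "arguments": {
  "moves": [
    [0.9,[0,0,-0.5],0],
    [0.9,[0,0,-1.5],0],
    [0.9,[0,0,-3],0],
    [0.9,[0,0,-3],0]
  ]
}}

```text
clock: 15.5
eef_pos: [477.9, 104.6, 104.2]
tcp_rot: [3.126, -0.007, 1.572]
contact_force: [0.2, -0.4, -1.3]
opening: 0.331
```

```bash
python3 go.py 477.3 104.6 72 1.571;python3 wl.py pics/w10.png; python3 sv.py side pics/s2.png 160 100 160 150 4
```

```text
t 15.5 pos [477.9 104.6 104.2] rpy [ 3.126 -0.007  1.572] open 0.331 F [ 0.2 -0.4 -1.3] q [0.21 0.31 2.04 0.01 0.78 0.2 ]
d cm [-0.02 -0.11  3.22] turn 0.0 half turn -180.0
```

View pics/w10.png

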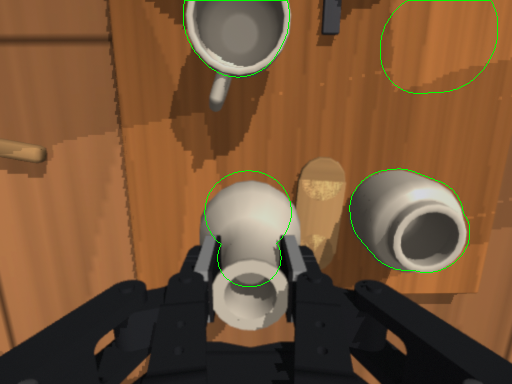

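View pics/s2.png

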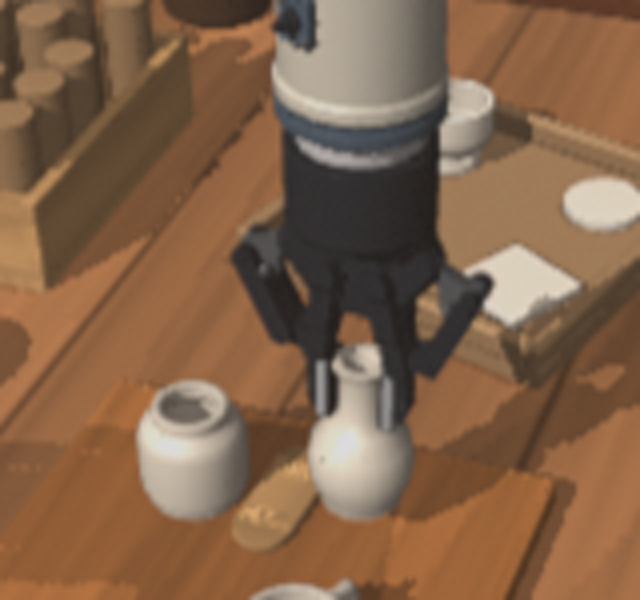

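Emit:
{"name": "drive_tool", "arguments": {
  "moves": [
    [0.9,[0,0,-2],0],
    [0.9,[0,0,-5],0],
    [0.9,[-2,-0.2,-6],0],
    [0.9,[-5,-0.6,-6],0],
    [0.9,[-9,-1.1,-6],0],
    [0.9,[-14,-1.6,-6],0],
    [0.9,[-19,-2.2,-6],0],
    [0.9,[-24,-2.8,-6],0],
    [0.9,[-29,-3.3,-6],0],
    [0.9,[-33,-3.8,-6],0],
    [0.9,[-35.5,-4.1,-6],0],
    [0.9,[-36.6,-4.2,-6],0]
  ]
}}

```text
clock: 17.1
eef_pos: [434.1, -263.1, 159.4]
tcp_rot: [3.129, -0.007, 1.57]
contact_force: [1.0, 0.5, -2.1]
opening: 0.331
```

```bash
python3 go.py 435.6 -261.6 82 1.571;python3 wl.py pics/w11.png; python3 sv.py side pics/s3.png 220 60 130 140 4
```

```text
t 17.1 pos [ 434.1 -263.1  159.4] rpy [ 3.129 -0.007  1.57 ] open 0.331 F [ 1.   0.5 -2.1] q [-0.56  0.25  1.95  0.02  0.92 -0.57]
d cm [0.1  0.05 7.74] turn -0.0 half turn 180.0
```

View pics/w11.png

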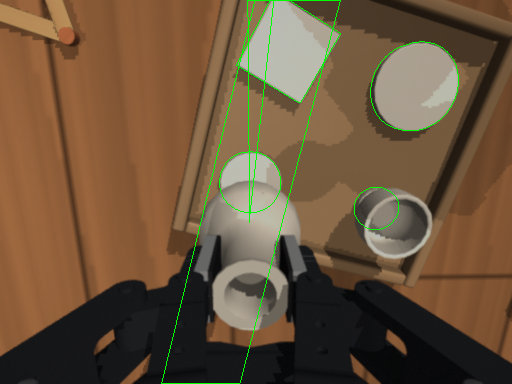

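View pics/s3.png

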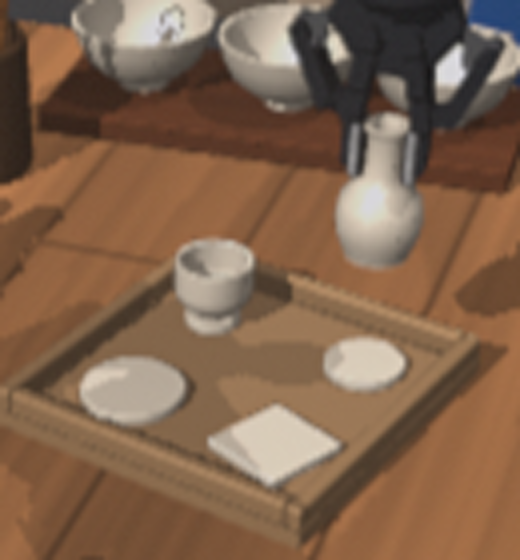

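Cup stands on the small setter; vase hangs upright and the setter outlines match. Lower.

Emit:
{"name": "drive_tool", "arguments": {
  "moves": [
    [0.9,[0.1,0.1,1],0],
    [0.9,[0.1,0.1,3],0],
    [0.9,[0.1,0.1,5],0],
    [0.9,[0.1,0.1,7],0],
    [0.9,[0.1,0.1,7.7],0],
    [0.9,[0.1,0.1,7.7],0],
    [0.9,[0.1,0.1,7.7],0]
  ]
}}

```text
clock: 18.08
eef_pos: [436.9, -260.9, 83.1]
tcp_rot: [3.128, -0.007, 1.571]
contact_force: [-0.1, -0.0, -1.7]
opening: 0.329
```

```bash
python3 go.py 435.6 -261.6 74.6 1.571
```

```text
t 18.07 pos [ 436.9 -260.9   83.1] rpy [ 3.128 -0.007  1.571] open 0.329 F [-0.1 -0.  -1.7] q [-0.55  0.37  2.01  0.02  0.76 -0.56]
d cm [-0.08 -0.14  0.85] turn -0.0 half turn 180.0
```

Emit:
{"name": "drive_tool", "arguments": {
  "moves": [
    [0.9,[-0.1,-0.1,0.3],0],
    [0.9,[-0.1,-0.1,0.5],0],
    [0.9,[-0.1,-0.1,0.7],0],
    [0.9,[-0.1,-0.1,0.8],0],
    [0.9,[-0.1,-0.1,0.85],0],
    [0.9,[-0.1,-0.1,0.85],0]
  ]
}}

```text
clock: 18.82
eef_pos: [436.1, -261.9, 74.9]
tcp_rot: [3.128, -0.007, 1.571]
contact_force: [-1.8, 0.2, 3.7]
opening: 0.325
```

Emit:
{"name": "drive_tool", "arguments": {
  "moves": [
    [0.62,[0,0,0.03],0],
    [0.58,[0,0,0.03],0],
    [0.5,[0,0,0.03],0],
    [0.4,[0,0,0.03],0],
    [0.3,[0,0,0.03],0],
    [0.2,[0,0,0.03],0]
  ]
}}

```text
clock: 19.58
eef_pos: [436.1, -261.9, 74.6]
tcp_rot: [3.128, -0.007, 1.571]
contact_force: [0.1, -1.6, -0.0]
opening: 0.804
```

```bash
python3 go.py 581.2 101.2 231 1.571;python3 wl.py pics/w12.png; python3 sv.py side pics/s4.png 220 60 130 140 4
```

```text
t 19.57 pos [ 436.1 -261.9   74.6] rpy [ 3.128 -0.007  1.571] open 0.804 F [ 0.1 -1.6 -0. ] q [-0.55  0.39  2.01  0.02  0.74 -0.57]
d cm [ 36.41  14.74 -15.19] turn 0.0 half turn -180.0
```

View pics/w12.png

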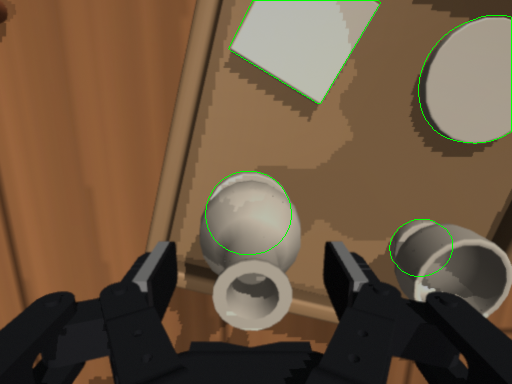

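View pics/s4.png

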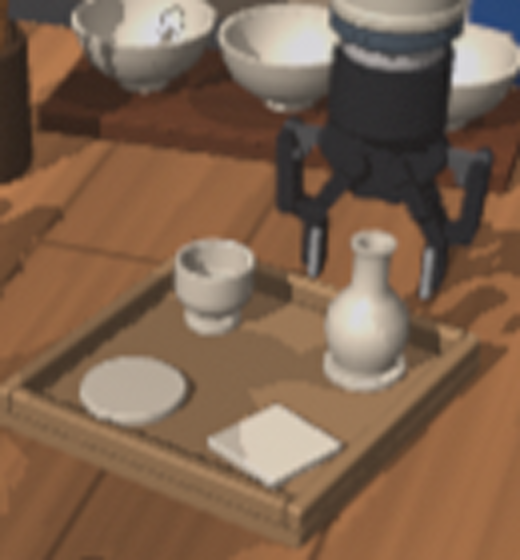

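Emit:
{"name": "drive_tool", "arguments": {
  "moves": [
    [0,[0,0,-3],0],
    [0,[0,0,-7],0],
    [0,[0,0,-11],0],
    [0,[2,0.8,-14],0],
    [0,[6,2.4,-15],0],
    [0,[11,4.4,-15],0],
    [0,[16,6.5,-15],0],
    [0,[21,8.5,-15],0],
    [0,[26,10.5,-15],0],
    [0,[31,12.5,-15],0],
    [0,[35,14.2,-15],0],
    [0,[36.4,14.7,-15],0]
  ]
}}

```text
clock: 21.18
eef_pos: [581.5, 103.3, 228.9]
tcp_rot: [3.127, -0.007, 1.573]
contact_force: [0.2, -0.9, 0.2]
opening: 0.998
```

```bash
python3 go.py 581.2 101.2 120 1.571;python3 wl.py pics/w13.png
```

```text
t 21.18 pos [581.5 103.3 228.9] rpy [ 3.127 -0.007  1.573] open 0.998 F [ 0.2 -0.9  0.2] q [0.17 0.29 1.72 0.   1.11 0.17]
d cm [-0.28 -0.18 10.89] turn 0.1 half turn -179.9
```

View pics/w13.png

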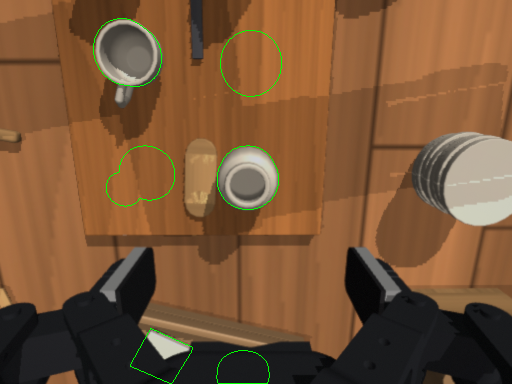

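Emit:
{"name": "drive_tool", "arguments": {
  "moves": [
    [0,[-0.2,-0.1,3],0],
    [0,[-0.2,-0.1,7],0],
    [0,[-0.2,-0.1,11],0],
    [0,[-0.2,-0.1,13],0],
    [0,[-0.2,-0.1,13],0],
    [0,[-0.2,-0.1,13],0]
  ]
}}

```text
clock: 21.98
eef_pos: [582.8, 101.9, 99.8]
tcp_rot: [3.126, -0.007, 1.572]
contact_force: [-0.0, 0.8, -0.4]
opening: 1.002
```

```bash
python3 go.py 581.2 101.2 26 1.571;python3 wl.py pics/w14.png
```

```text
t 21.98 pos [582.8 101.9  99.8] rpy [ 3.126 -0.007  1.572] open 1.002 F [-0.   0.8 -0.4] q [0.17 0.45 1.82 0.01 0.85 0.16]
d cm [-0.13 -0.27  7.38] turn 0.1 half turn -179.9
```

View pics/w14.png

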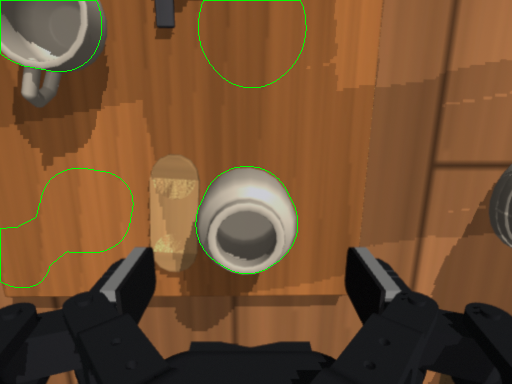

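Emit:
{"name": "drive_tool", "arguments": {
  "moves": [
    [0,[-0.1,-0.3,1],0],
    [0,[-0.1,-0.3,3],0],
    [0,[-0.1,-0.3,5],0],
    [0,[-0.1,-0.3,7],0],
    [0,[-0.1,-0.3,7.4],0],
    [0,[-0.1,-0.3,7.4],0],
    [0,[-0.1,-0.3,7.4],0]
  ]
}}

```text
clock: 22.9
eef_pos: [581.8, 101.8, 26.7]
tcp_rot: [3.125, -0.008, 1.572]
contact_force: [-0.1, -0.5, -0.1]
opening: 0.998
```

```bash
python3 go.py 581.2 101.2 26 1.571;python3 wl.py pics/w15.png
```

```text
t 22.9 pos [581.8 101.8  26.7] rpy [ 3.125 -0.008  1.572] open 0.998 F [-0.1 -0.5 -0.1] q [0.17 0.55 1.86 0.01 0.71 0.16]
d cm [-0.06 -0.06  0.07] turn 0.1 half turn -179.9
```

View pics/w15.png

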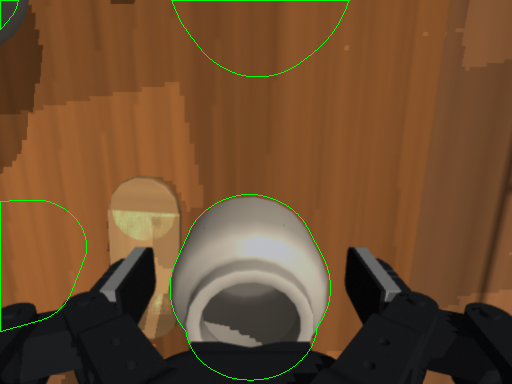

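Emit:
{"name": "drive_tool", "arguments": {
  "moves": [
    [0.15,[0,0,0],0],
    [0.22,[0,0,0],0],
    [0.3,[0,0,0],0],
    [0.6,[0,0,0],0],
    [0.6,[0,0,0],0],
    [0.6,[0,0,0],0]
  ],
  "grip_force": 45
}}

```text
clock: 23.7
eef_pos: [581.9, 101.9, 27.5]
tcp_rot: [3.124, -0.008, 1.572]
contact_force: [-2.8, -0.1, 8.4]
opening: 0.698
```

Emit:
{"name": "drive_tool", "arguments": {
  "moves": [
    [0.6,[0,0,-0.5],0],
    [0.6,[0,0,-2],0],
    [0.6,[0,0,-5],0],
    [0.6,[0,0,-9],0],
    [0.6,[0,0,-12],0],
    [0.6,[0,0,-12],0]
  ]
}}

```text
clock: 24.45
eef_pos: [581.5, 101.2, 150.6]
tcp_rot: [3.119, -0.009, 1.572]
contact_force: [0.1, 0.1, -2.0]
opening: 0.697
```

```bash
python3 go.py 575.3 -179.2 145 2.11;python3 wl.py pics/w16.png
```

```text
t 24.45 pos [581.5 101.2 150.6] rpy [ 3.119 -0.009  1.572] open 0.697 F [ 0.1  0.1 -2. ] q [0.17 0.38 1.8  0.01 0.94 0.16]
d cm [-28.04  -0.67   0.3 ] turn -30.8 half turn 149.2
```

View pics/w16.png

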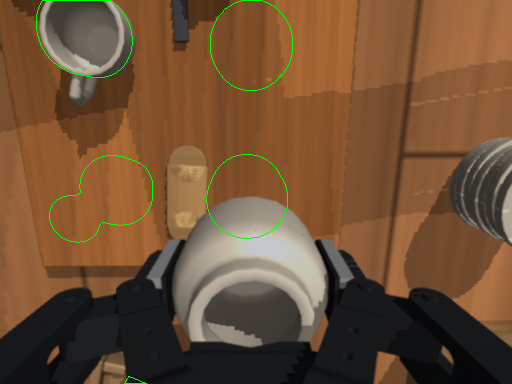

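Emit:
{"name": "drive_tool", "arguments": {
  "moves": [
    [0.6,[-1.5,0,0.3],-3],
    [0.6,[-4,-0.1,0.3],-7],
    [0.6,[-8,-0.2,0.3],-11],
    [0.6,[-12,-0.3,0.3],-15],
    [0.6,[-16,-0.4,0.3],-19],
    [0.6,[-20,-0.5,0.3],-23],
    [0.6,[-24,-0.6,0.3],-27],
    [0.6,[-27,-0.7,0.3],-30],
    [0.6,[-28,-0.7,0.3],-30.8],
    [0.6,[-28,-0.7,0.3],-30.8]
  ]
}}

```text
clock: 25.75
eef_pos: [573.2, -178.9, 142.3]
tcp_rot: [3.121, 0.002, 2.108]
contact_force: [0.4, 0.5, -2.3]
opening: 0.699
```

```bash
python3 go.py 575.3 -179.2 40 2.11;python3 wl.py pics/w17.png
```

```text
t 25.75 pos [ 573.2 -178.9  142.3] rpy [3.121e+00 2.000e-03 2.108e+00] open 0.699 F [ 0.4  0.5 -2.3] q [-0.31  0.41  1.78  0.02  0.95 -0.86]
d cm [-0.12 -0.05 10.23] turn -0.1 half turn 179.9
```

View pics/w17.png

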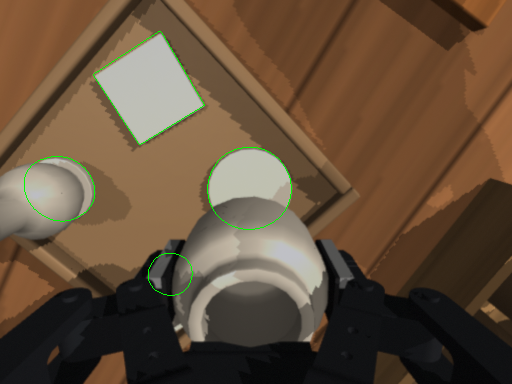

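Emit:
{"name": "drive_tool", "arguments": {
  "moves": [
    [0.6,[-0.1,0,2],0],
    [0.6,[-0.1,0,5],0],
    [0.6,[-0.1,0,8],0],
    [0.6,[-0.1,0,9.8],0],
    [0.6,[-0.1,0,10.2],0],
    [0.6,[-0.1,0,10.2],0],
    [0.6,[-0.1,0,10.2],0]
  ]
}}

```text
clock: 26.68
eef_pos: [576.5, -178.4, 41.6]
tcp_rot: [3.12, 0.003, 2.109]
contact_force: [0.0, 0.2, -2.0]
opening: 0.697
```

```bash
python3 go.py 575.3 -179.2 29 2.11
```

```text
t 26.68 pos [ 576.5 -178.4   41.6] rpy [3.120e+00 3.000e-03 2.109e+00] open 0.697 F [ 0.   0.2 -2. ] q [-0.31  0.55  1.82  0.02  0.75 -0.86]
d cm [-0.   -0.18  1.26] turn -0.1 half turn 179.9
```

Emit:
{"name": "drive_tool", "arguments": {
  "moves": [
    [0.6,[0,-0.15,0.4],0],
    [0.6,[0,-0.15,0.8],0],
    [0.6,[0,-0.15,1.0],0],
    [0.6,[0,-0.15,1.15],0],
    [0.6,[0,-0.15,1.25],0],
    [0.6,[0,-0.15,1.25],0]
  ]
}}

```text
clock: 27.42
eef_pos: [575.7, -179.3, 29.6]
tcp_rot: [3.12, 0.003, 2.109]
contact_force: [-1.6, -0.9, 4.3]
opening: 0.697
```

Emit:
{"name": "drive_tool", "arguments": {
  "moves": [
    [0.6,[0,0,0.04],0],
    [0.26,[0,0,0.04],0],
    [0.22,[0,0,0.04],0],
    [0.15,[0,0,0.04],0],
    [0.1,[0,0,0.04],0],
    [0.05,[0,0,0.04],0]
  ]
}}

```text
clock: 28.18
eef_pos: [575.7, -179.3, 29.2]
tcp_rot: [3.12, 0.003, 2.109]
contact_force: [-0.7, -0.6, 0.5]
opening: 0.95
```

```bash
python3 go.py 465.7 328 231 2.52;python3 wl.py pics/w18.png; python3 sv.py side pics/s5.png 220 60 130 140 4
```

```text
t 28.18 pos [ 575.7 -179.3   29.2] rpy [3.120e+00 3.000e-03 2.109e+00] open 0.95 F [-0.7 -0.6  0.5] q [-0.31  0.56  1.83  0.02  0.73 -0.87]
d cm [ 49.13  16.98 -19.98] turn -23.6 half turn 156.4
```

View pics/w18.png

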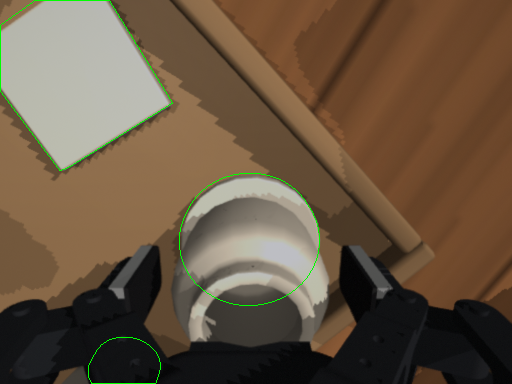

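View pics/s5.png

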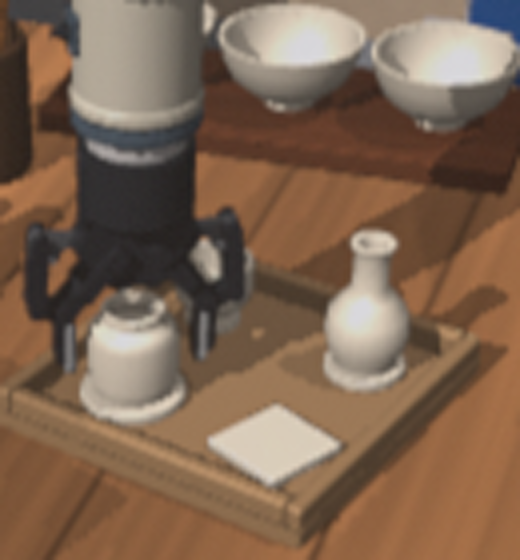

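Emit:
{"name": "drive_tool", "arguments": {
  "moves": [
    [0,[0,0,-3],0],
    [0,[0,0,-7],0],
    [0,[0,0,-12],0],
    [0,[0,0,-17],0],
    [0,[4,1.4,-20],-2],
    [0,[9,3.1,-20],-4],
    [0,[15,5.2,-20],-7],
    [0,[21,7.3,-20],-10],
    [0,[27,9.3,-20],-13],
    [0,[33,11.4,-20],-16],
    [0,[39,13.5,-20],-19],
    [0,[44,15.2,-20],-22]
  ]
}}

```text
clock: 29.78
eef_pos: [476.0, 276.9, 231.2]
tcp_rot: [3.122, 0.012, 2.495]
contact_force: [1.2, 0.8, 0.0]
opening: 0.995
```

```bash
python3 go.py 465.7 328 231 2.52
```

```text
t 29.77 pos [476.  276.9 231.2] rpy [3.122 0.012 2.495] open 0.995 F [1.2 0.8 0. ] q [ 0.53  0.23  1.81 -0.    1.08 -0.4 ]
d cm [3.9  3.46 0.04] turn -1.5 half turn 178.5
```

Emit:
{"name": "drive_tool", "arguments": {
  "moves": [
    [0,[2,1.8,0],-1],
    [0,[3.7,3.3,0],-1.5],
    [0,[3.9,3.4,0],-1.5],
    [0,[3.9,3.4,0],-1.5]
  ]
}}

```text
clock: 30.28
eef_pos: [465.3, 327.0, 231.3]
tcp_rot: [3.123, 0.012, 2.521]
contact_force: [-0.1, 0.2, -0.1]
opening: 0.999
```

```bash
python3 go.py 465.7 328 60 2.52; python3 wl.py pics/w19.png
```

```text
t 30.27 pos [465.3 327.  231.3] rpy [3.123 0.012 2.521] open 0.999 F [-0.1  0.2 -0.1] q [ 0.61  0.25  1.77 -0.01  1.09 -0.33]
d cm [ 0.23 -0.21 17.13] turn 0.1 half turn -179.9
```

View pics/w19.png

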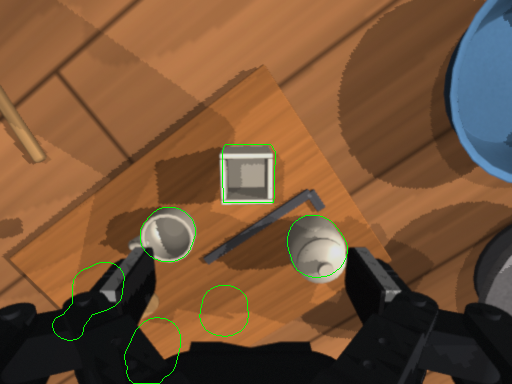

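Emit:
{"name": "drive_tool", "arguments": {
  "moves": [
    [0,[0.2,-0.2,3],0],
    [0,[0.2,-0.2,7],0],
    [0,[0.2,-0.2,11],0],
    [0,[0.2,-0.2,13.5],0],
    [0,[0.2,-0.2,14],0],
    [0,[0.2,-0.2,14],0],
    [0,[0.2,-0.2,14],0]
  ]
}}

```text
clock: 31.2
eef_pos: [466.3, 327.7, 92.6]
tcp_rot: [3.121, 0.013, 2.52]
contact_force: [-0.0, 0.5, 0.3]
opening: 0.998
```

```bash
python3 go.py 465.7 328 33 2.52; python3 wl.py pics/w20.png
```

```text
t 31.2 pos [466.3 327.7  92.6] rpy [3.121 0.013 2.52 ] open 0.998 F [-0.   0.5  0.3] q [ 0.61  0.43  1.88 -0.01  0.81 -0.33]
d cm [ 0.15 -0.14  5.96] turn 0.0 half turn -180.0
```

View pics/w20.png

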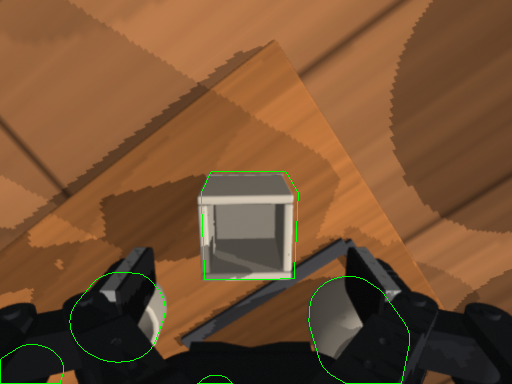

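Emit:
{"name": "drive_tool", "arguments": {
  "moves": [
    [0,[0.1,-0.1,1.5],0],
    [0,[0.1,-0.1,3],0],
    [0,[0.1,-0.1,4.5],0],
    [0,[0.1,-0.1,5.8],0],
    [0,[0.1,-0.1,5.9],0],
    [0,[0.1,-0.1,5.9],0]
  ]
}}

```text
clock: 32.0
eef_pos: [466.3, 328.1, 33.5]
tcp_rot: [3.121, 0.013, 2.52]
contact_force: [-0.1, 0.0, 0.1]
opening: 0.999
```

```bash
python3 go.py 465.7 328 33 2.52; python3 wl.py pics/w21.png; python3 sv.py top pics/t1.png 95 130 160 130 4
```

```text
t 32.0 pos [466.3 328.1  33.5] rpy [3.121 0.013 2.52 ] open 0.999 F [-0.1  0.   0.1] q [ 0.61  0.52  1.91 -0.01  0.69 -0.33]
d cm [ 0.04 -0.05  0.05] turn 0.0 half turn -180.0
```

View pics/w21.png

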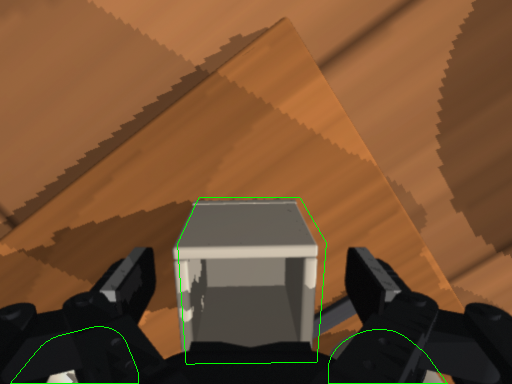

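View pics/t1.png

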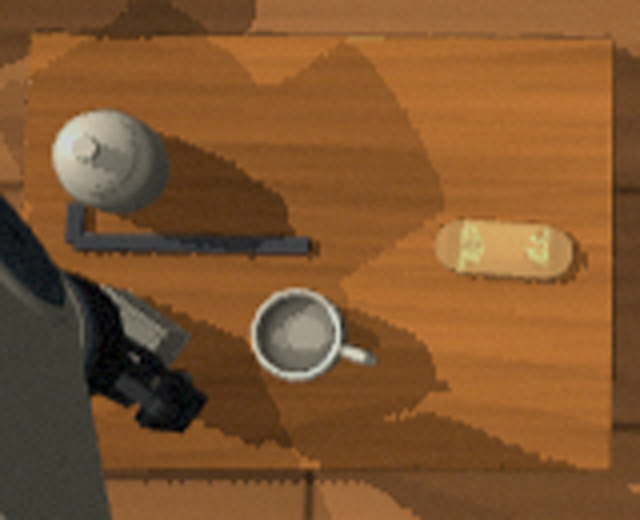

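Emit:
{"name": "drive_tool", "arguments": {
  "moves": [
    [0.2,[0,0,0],0],
    [0.3,[0,0,0],0],
    [0.4,[0,0,0],0],
    [0.7,[0,0,0],0],
    [0.7,[0,0,0],0],
    [0.7,[0,0,0],0]
  ],
  "grip_force": 45
}}

```text
clock: 32.85
eef_pos: [466.3, 328.1, 34.5]
tcp_rot: [3.121, 0.013, 2.52]
contact_force: [-1.8, -2.1, 6.6]
opening: 0.583
```

Emit:
{"name": "drive_tool", "arguments": {
  "moves": [
    [0.7,[0,0,-0.5],0],
    [0.7,[0,0,-2],0],
    [0.7,[0,0,-5],0],
    [0.7,[0,0,-9],0],
    [0.7,[0,0,-13],0],
    [0.7,[0,0,-13],0]
  ]
}}

```text
clock: 33.6
eef_pos: [465.2, 328.2, 168.6]
tcp_rot: [3.114, 0.015, 2.52]
contact_force: [0.7, -0.5, -1.4]
opening: 0.581
```

```bash
python3 go.py 466.3 -149.8 165 2.626; python3 wl.py pics/w22.png
```

```text
t 33.6 pos [465.2 328.2 168.6] rpy [3.114 0.015 2.52 ] open 0.581 F [ 0.7 -0.5 -1.4] q [ 0.62  0.32  1.84 -0.01  0.95 -0.33]
d cm [-27.91 -38.81  -0.27] turn -6.1 half turn 173.9
```

View pics/w22.png

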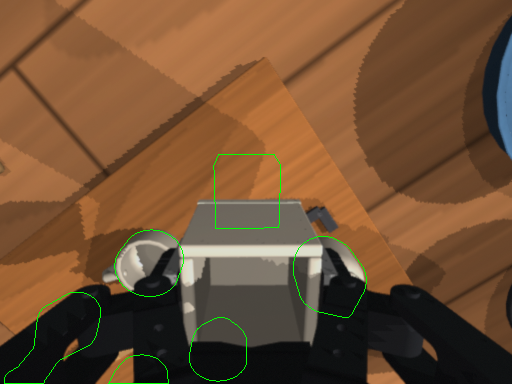

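Emit:
{"name": "drive_tool", "arguments": {
  "moves": [
    [0.7,[-1,-1.4,-0.2],0],
    [0.7,[-3.5,-4.9,-0.2],-1],
    [0.7,[-6.5,-9,-0.2],-2],
    [0.7,[-9.5,-13.2,-0.2],-3],
    [0.7,[-12.5,-17.4,-0.2],-4],
    [0.7,[-15.5,-21.5,-0.2],-5],
    [0.7,[-18.5,-25.7,-0.2],-6],
    [0.7,[-21.5,-29.9,-0.2],-6.1],
    [0.7,[-24.5,-34,-0.2],-6.1],
    [0.7,[-26.8,-37.2,-0.2],-6.1],
    [0.7,[-27.9,-38.8,-0.2],-6.1],
    [0.7,[-27.9,-38.8,-0.2],-6.1]
  ]
}}

```text
clock: 35.15
eef_pos: [463.7, -151.8, 162.1]
tcp_rot: [3.119, 0.015, 2.624]
contact_force: [-0.9, -0.2, -1.7]
opening: 0.581
```

```bash
python3 go.py 466.3 -149.8 46 2.626; python3 wl.py pics/w23.png
```

```text
t 35.15 pos [ 463.7 -151.8  162.1] rpy [3.119 0.015 2.624] open 0.581 F [-0.9 -0.2 -1.7] q [-0.33  0.22  2.    0.02  0.91 -1.4 ]
d cm [ 0.04  0.04 11.61] turn -0.1 half turn 179.9
```

View pics/w23.png

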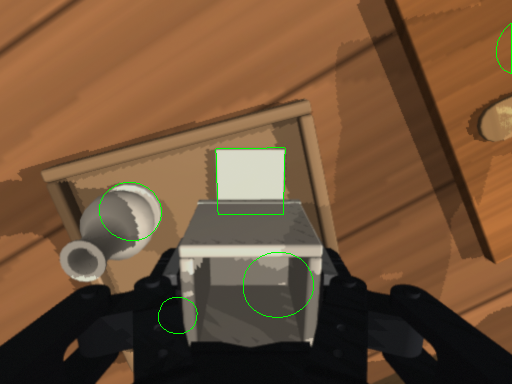

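Emit:
{"name": "drive_tool", "arguments": {
  "moves": [
    [0.7,[0,0,2],0],
    [0.7,[0,0,5],0],
    [0.7,[0,0,8],0],
    [0.7,[0,0,10.5],0],
    [0.7,[0,0,11.5],0],
    [0.7,[0,0,11.5],0],
    [0.7,[0,0,11.5],0]
  ]
}}

```text
clock: 36.08
eef_pos: [467.1, -149.4, 48.0]
tcp_rot: [3.119, 0.016, 2.625]
contact_force: [1.5, -0.0, -0.8]
opening: 0.581
```

```bash
python3 go.py 466.3 -149.8 36 2.626; python3 wl.py pics/w24.png
```

```text
t 36.08 pos [ 467.1 -149.4   48. ] rpy [3.119 0.016 2.625] open 0.581 F [ 1.5 -0.  -0.8] q [-0.33  0.41  2.07  0.03  0.64 -1.41]
d cm [ 0.07 -0.1   1.2 ] turn -0.1 half turn 179.9
```

View pics/w24.png

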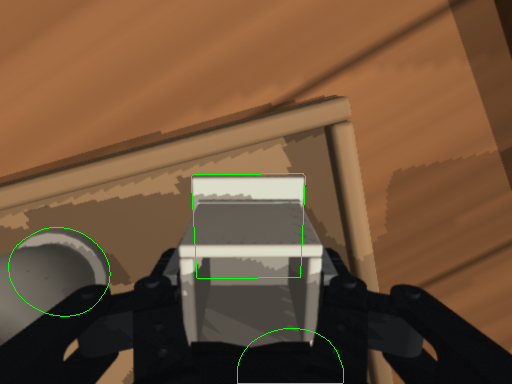

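Emit:
{"name": "drive_tool", "arguments": {
  "moves": [
    [0.7,[0.1,-0.1,0.4],0],
    [0.7,[0.1,-0.1,0.8],0],
    [0.7,[0.1,-0.1,1.0],0],
    [0.7,[0.1,-0.1,1.1],0],
    [0.7,[0.1,-0.1,1.2],0],
    [0.7,[0.1,-0.1,1.2],0]
  ]
}}

```text
clock: 36.88
eef_pos: [466.2, -149.8, 36.5]
tcp_rot: [3.119, 0.016, 2.625]
contact_force: [-2.5, 0.7, 7.2]
opening: 0.579
```

Emit:
{"name": "drive_tool", "arguments": {
  "moves": [
    [0.7,[0,0,0.03],0],
    [0.38,[0,0,0.03],0],
    [0.34,[0,0,0.03],0],
    [0.28,[0,0,0.03],0],
    [0.2,[0,0,0.03],0],
    [0.15,[0,0,0.03],0]
  ]
}}

```text
clock: 37.62
eef_pos: [466.2, -149.8, 36.2]
tcp_rot: [3.119, 0.016, 2.625]
contact_force: [-0.5, 0.6, 0.2]
opening: 0.85
```

```bash
python3 go.py 466.3 -149.8 36 2.626; python3 wl.py pics/w25.png
```

```text
t 37.62 pos [ 466.2 -149.8   36.2] rpy [3.119 0.016 2.625] open 0.85 F [-0.5  0.6  0.2] q [-0.33  0.43  2.08  0.03  0.62 -1.41]
d cm [-0.01  0.    0.02] turn -0.1 half turn 179.9
```

View pics/w25.png

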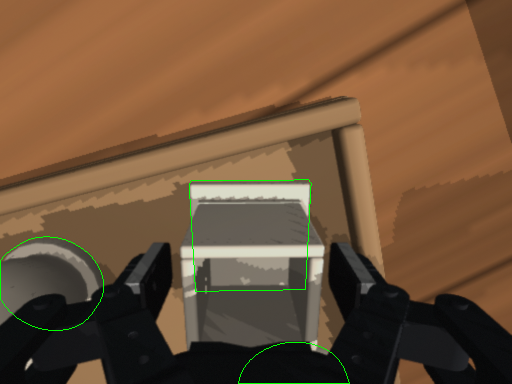

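Released cleanly. Lift and move clear to the right so that all cameras see the tray.

Emit:
{"name": "drive_tool", "arguments": {
  "moves": [
    [0.1,[0,0,-2],0],
    [0.1,[0,0,-6],0],
    [0.1,[0,0,-11],0],
    [0.1,[0,0,-16],0],
    [0.1,[0,0,-20],0],
    [0.1,[2,3,-20],0],
    [0.1,[5,8,-20],0],
    [0.1,[7,14,-20],0],
    [0.1,[8,20,-20],0],
    [0.1,[8,24,-20],0],
    [0.1,[8,24,-20],0]
  ]
}}

```text
clock: 39.05
eef_pos: [510.9, 98.3, 240.2]
tcp_rot: [3.118, 0.016, 2.628]
contact_force: [0.3, -0.3, -1.1]
opening: 0.898
```

```bash
cat > final.py <<'E'
import pickle,sys
from rig import r
import h
from h import *
P=pickle.load(open('p.pkl','rb'))
F={c:r.grab_frame(c) for c in("top","side")}
pl=dict(cup='setter_small',vase='setter_medium',jar='setter_large',pot='setter_square')
g={n:np.array(P[s]) for n,s in pl.items()}
g['handled_cup']=P['handled_cup']; g['lidded_jar']=P['lidded_jar']
h.Z0=lambda n:20. if n in pl else 18.
for n,p in g.items():
    yaw=n=='pot'; o=[]
    for c,f in F.items():
        # refine by edges of the white ware against buff: choose threshold on saturation
        hsv=cv2.cvtColor(f["color"],cv2.COLOR_RGB2HSV)
        det=r.outline_of(n,c); s=sil(n,p,f)>.3
        best=[d for d in det if (d["mask"]&s).sum()>.4*s.sum()]
        if best: o.append((c,f,best[0]["mask"]))
    for c,f,m in o:
        b=fit(n,[(f,m,None)],p,yaw); print(n,c,np.round(b[0],2),'d',np.round(b[0]-p,2),'res',round(b[1]))
for c,(x0,y0,w,hh,k) in dict(top=(95,130,310,130,2.5),side=(110,60,240,240,2.5)).items():
    f=F[c]; im=cv2.resize(f["color"][y0:y0+hh,x0:x0+w,::-1],None,fx=k,fy=k,interpolation=cv2.INTER_CUBIC)
    for n,p in g.items():
        s=cv2.resize(sil(n,p,f)[y0:y0+hh,x0:x0+w],None,fx=k,fy=k,interpolation=cv2.INTER_LINEAR)
        cs,_=cv2.findContours((s>.5).astype(np.uint8),cv2.RETR_EXTERNAL,cv2.CHAIN_APPROX_NONE); cv2.drawContours(im,cs,-1,(0,255,0),1)
    cv2.imwrite(f"pics/fin_{c}.png",im)
E
python3 final.py
```

```text
cup top [ 554.08 -288.4     0.  ] d [ 0.23 -1.54  0.  ] res 6
cup side [ 556.34 -289.25    0.  ] d [ 2.5  -2.39  0.  ] res 5
vase top [ 436.59 -262.89    0.  ] d [ 0.99 -1.31  0.  ] res 2
vase side [ 438.69 -264.71    0.  ] d [ 3.08 -3.12  0.  ] res 4
jar top [ 574.79 -179.23    0.  ] d [-0.47  0.01  0.  ] res 1
jar side [ 576.71 -177.44    0.  ] d [1.45 1.79 0.  ] res 10
pot top [ 465.86 -148.75    1.07] d [-0.61  1.    0.01] res 9
pot side [ 468.87 -150.02    1.09] d [ 2.4  -0.27  0.03] res 5
handled_cup top [466.63 212.2    0.  ] d [-4.39 -5.73  0.  ] res 45
handled_cup side [471.34 218.72   0.  ] d [0.32 0.79 0.  ] res 17
lidded_jar side [581.54 336.44   0.  ] d [ 1.9  -3.24  0.  ] res 17
```

View pics/fin_top.png

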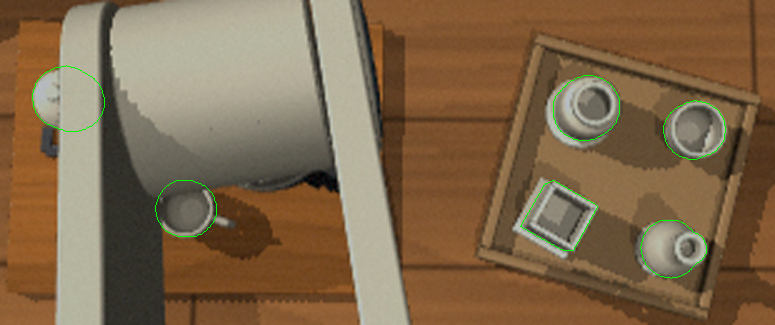

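View pics/fin_side.png

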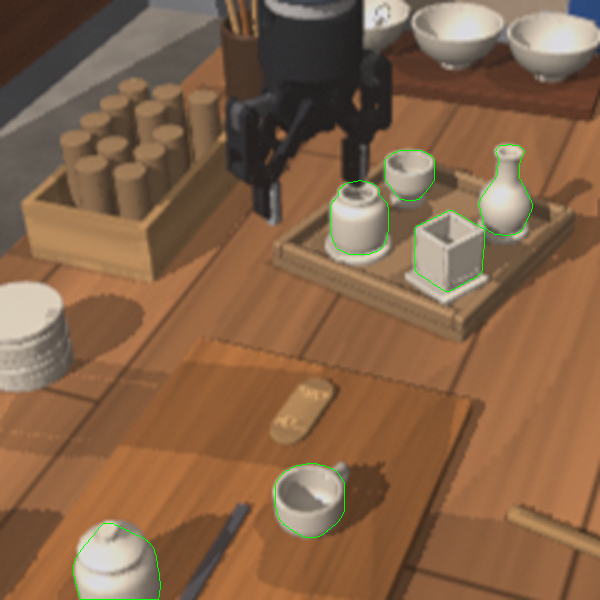

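```bash
python3 -c "
from rig import r
print(r.sense()['clock'],r.sense()['qvel'].round(3)); print(r.sign_off())"
```

```text
39.75 [ 0.002  0.    -0.003 -0.     0.    -0.   ]
the job is handed in; nothing more can be done
None
```

I set all four pieces on their setters and handed the job in at 39.75 s of the 118 s allowed; the hand-in reports no verdict. The cup went on the small round setter, the vase on the middle one, the jar on the largest, and the pot on the square one. Each was lowered until I felt light contact (about 4 to 8 N) and then released slowly.

After the last release I moved the arm clear and compared where each piece stood with its setter, using the top and side cameras:

| Piece | Centre off setter, top camera (mm) | Centre off setter, side camera (mm) |
|---|---|---|
| Cup | 1.6 | 3.5 |
| Vase | 1.6 | 4.4 |
| Jar | 0.5 | 2.3 |
| Pot | 1.2 | 2.4 |

- **Pot alignment:** it is square to its setter within about 0.03 rad.
- **Upright:** all four pieces look upright in both pictures.
- **Camera disagreement:** the side camera read about 2 to 3 mm further off than the top one. That is close to the 2 mm calibration error, and every value is under the 10 mm limit.
- **Handled cup:** it was not touched. The side camera puts it within 1 mm of its start. The top camera read 7 mm off, but the arm was partly hiding it there, so I set that reading aside.
- **Lidded jar:** it was not touched. Only the side camera could see it, and it read about 4 mm from its start, where the first two readings had already disagreed by about 6 mm.
- **Vase grip:** the fingers closed to about 29 mm rather than the 24 mm of the neck, so they probably held it by the lip or shoulder. It still lifted and set down upright.

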